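# Balance the laden board on the domed canister

## Task

Please clear the low white shelf: put exactly two of the four small tins standing on the round wooden board, leaving the other two where they are on the mat, and slide the board, without lifting it, across onto the domed lid of the blue canister so that it balances there nearly level, touching only the lid. Don't shift the canister or the glass jar, acrylic box and spoon.

Things in the scene. Friction and masses are not known exactly. Their poses are not given: they have to be found in the camera images.
- shelf: fixed low shelf of white powder-coated steel: flat top plate 240 (x) by 290 (y), its upper face 138 above the worktop, no rim, on two side panels; origin on the worktop under its centre, z up. Its -y edge (145 from the origin) faces the canister
- canister: loose, heavy (about 0.9 kg) blue plastic canister on the worktop beside the shelf's -y edge: cylinder 140 dia, 72 tall, closed by a smooth hemispherical snap lid of radius 70. Its axis is 77 to 81 from the shelf's edge. Origin at the centre of its underside, z up
- dome_top (a point): highest point of the canister's domed lid, 142 above the worktop, so 4 above the shelf's upper face; z up. A board pushed over from the shelf rides up onto it by itself and rocks a little before it settles; its tilt in rad is about the off-centre distance of its load's centre of mass / 57 mm
- board: loose round flat wooden board, 160 dia, 14 thick, about 0.2 kg, lying on the shelf; origin at the centre of its underside, z up (out of its upper face). Too wide to grasp; slides easily when pushed at its rim
- tin1: one of four identical closed round steel tins, 35 dia x 26 tall, 40 g, standing upright on the cork mat (top of the mat is 3 above the worktop), at a corner of a square of about 100 a side; origin at the centre of its underside, z up
- tin2: one of four identical closed round steel tins, 35 dia x 26 tall, 40 g, standing upright on the cork mat (top of the mat is 3 above the worktop), at a corner of a square of about 100 a side; origin at the centre of its underside, z up
- tin3: one of four identical closed round steel tins, 35 dia x 26 tall, 40 g, standing upright on the cork mat (top of the mat is 3 above the worktop), at a corner of a square of about 100 a side; origin at the centre of its underside, z up
- tin4: one of four identical closed round steel tins, 35 dia x 26 tall, 40 g, standing upright on the cork mat (top of the mat is 3 above the worktop), at a corner of a square of about 100 a side; origin at the centre of its underside, z up
- jar: bystander: closed glass jar, 76 dia, 110 tall, on the worktop beyond the shelf; origin at the centre of its underside
- acrylic_box: bystander: small clear acrylic box with a shut swing door, 90 x 120 x 90 tall, on the worktop beyond the mat; origin at the centre of its underside
- spoon: bystander: stainless spoon 160 long, lying on the worktop beyond the canister, between jar and box; origin at its middle

How it is judged:
By the outcome, as a careful person would: the job done as asked, in the order asked, and still so for the second after the job is handed in, with the robot touching nothing.
It also fails if it takes over 72 s, if anything falls off the work surface, if the arm or the gripper's body presses on something with over 40 N, if the wrist force passes 120 N, or if a joint passes its speed limit or range.

## Robot

A 7-joint arm with a two-finger parallel gripper is mounted at the origin on the work surface. World frame = base frame: x ahead of the robot, y to its left, z up, the work surface at z = 0. Lengths are in m, angles in rad, forces in N, time in s.
With the tool pointing down it reaches from about 0.35 to 0.9 m from the base axis. Payload 8.1 kg.
Tool frame: the origin (TCP) lies on the centre line of the jaws, within the pads' length; the fingertips stand 14 mm ahead of it and the grasp point (between the pads) lies 5 mm behind it (arm.tip_reach is the distance from the TCP to the fingertips, in m); z points along the fingers, y is the direction in which the jaws open and shut (so a half turn about z gives the same grasp; the last joint's range is limited). The gripper opens to 92 mm and grips with 3 to 60 N. Pads are 19 mm wide; open, the fingers measure 130 mm over their backs; the gripper's body (75 mm by 190 mm) begins 47 mm behind the grasp point.
Start: joints at [1.034, 0.434, 0.025, 1.573, -0.012, 1.134, -0.075], TCP at [0.263, -0.567, 0.241] pointing down, gripper open.
Joint ranges: [-2.62, 2.62], [-0.44, 2.09], [-1.27, 1.32], [0.08, 2.57], [-1.32, 4.46], [0.12, 2], [-2.74, 2.74]. Speed limits (rad/s): [2.22, 2.22, 3.01, 3.01, 3.14, 3.14, 3.14].

## Interface

Orientations are given as a rotation vector (axis times angle).
In Python, from cell import sensors, vision, arm, nets gives the robot as it stands.
- The arm moves only by the shell command python3 -m handwheel 'ROWS' [FORCE]. ROWS is JSON, a list of rows, each an object of numbers: "tx", "ty", "tz": the shift along the tool's x, y, z in cm; "wx", "wy", "wz": the turn, a rotation vector about the tool's x, y, z in degrees; "claw": the opening, from 0 (shut) to 1 (fully open). A call has 1 to 12 rows; each row is the pose to reach, as a shift and turn from the pose commanded when the call began, along the tool's axes at that moment; what a row does not reach only later rows make up. A row lasts 1/12 s, in which the tool goes at most 41.7 mm and 7.16 degrees, less where a joint would pass 70% of its speed; a pose out of reach is approached as far as the arm can. A call with a gripper value outside its range is refused whole. The fingers move at their own pace and stop on an object; FORCE is the grip in N (left out, the last holds). Time passes only in rows, so rows that repeat a pose let the fingers close. It gives the time, the measured TCP pose, the force and the opening at its end, in the units of the state.
- sensors.observe(): the state, without advancing time (a new reading comes with each control period).
- vision.get_image(name): name is "scene" or "top" or "wrist"; returns (picture, depth): 420x560x3 uint8, blue, green, red; 420x560 float32, m along the optical axis (not along the pixel's ray), 0 where there is no reading.
- vision.camera_model(name): a dict with "K" (3x3 intrinsics, pixels), "xyz" and "attitude" of the camera in the world; the wrist camera has in their place "hand_eye" (4x4, takes a point from camera to tool coordinates, whose origin is the TCP and whose axes are the flange's). Camera axes: x right, y down, z forward; pixel columns grow to the right and rows downward; lengths in m; the calibration is good to about 2 mm. A picture is of the moment at which its call begins: read the wrist's pose just before it. camera_model takes no time and is no camera call.
- arm.sign_off(): hands the job in, once; it reports no verdict.
Trained networks look in the newest picture that a camera, given by its name, has taken for a name from the list of things; names that differ only in an ending like _2 or _b are one class to them, and where a whole thing is asked for, a point or a joint stands for the part that bears it (a point fixed in the world has none). Each returns a list of dicts, best first, with "score" (0 to 1); they miss things now and then, are a little off and sometimes report something else, mostly with a low value. They report only what shows in the picture. A call takes as long as a camera call.
- nets.cut_out(label, camera): "region" (420x560 bool, what is visible of it) and "uv" ([column, row] in pixels, amid what is visible of it).
The state is a dict: "clock": time; "joints": joint angles; "dq": joint speeds; "joint_efforts": joint torques, N m; "position": TCP position; "ee_rot": TCP orientation; "force": force on the tool from outside, world axes, zero at the start; "ft_torque": the same for the moment, N m; "width": opening from 0.0 (shut) to 1.0 (fully open).
Only numpy, scipy, OpenCV 4.12 (cv2) and the standard library are available. Lean on these libraries where they do the work, as an engineer would, in place of code of your own. Each camera call takes 0.05 s, during which the arm holds its last target.

## Working session

There is one attempt and no reset: what is moved stays moved. The work goes in short steps, Python scripts to look and compute and a shell command to move; the robot and the scene stay as the last step left them, time stands still between calls to the robot, and variables do not carry over. Pictures are saved under pics/ and viewed, and the job is handed in when it is done.

```bash
ls; mkdir -p pics; cat > h.py <<'E'
import numpy as np, cv2
from cell import sensors, vision, arm, nets
from scipy.spatial.transform import Rotation as R
def cam(name):
    m=vision.camera_model(name); return m
def pose(m,s=None):
    if 'hand_eye' in m:
        T=np.eye(4);T[:3,:3]=R.from_rotvec(s['ee_rot']).as_matrix();T[:3,3]=s['position'];return T@np.array(m['hand_eye'])
    T=np.eye(4);a=np.array(m['attitude'],float)
    T[:3,:3]=a if a.shape==(3,3) else R.from_rotvec(a).as_matrix();T[:3,3]=m['xyz'];return T
def cloud(name,s=None):
    s=sensors.observe(); im,d=vision.get_image(name);m=vision.camera_model(name);K=np.array(m['K']);T=pose(m,s)
    v,u=np.mgrid[:420,:560]
    P=np.stack([(u-K[0,2])/K[0,0]*d,(v-K[1,2])/K[1,1]*d,d],-1)
    W=P@T[:3,:3].T+T[:3,3]; W[d<=0]=np.nan
    return im,d,W
E
python3 - <<'E'
from h import *
print(sensors.observe())
for n in("scene","top"):
    print(vision.camera_model(n))
    im,d,W=cloud(n); cv2.imwrite(f"pics/{n}0.png",im); np.save(f"{n}0.npy",W)
    for l in("board","tin1","canister","shelf","jar","acrylic_box","spoon"):
        for r in nets.cut_out(l,n)[:5]:
            g=W[r['region']]; g=g[~np.isnan(g[:,0])]
            print(n,l,round(r['score'],2),np.round(r['uv']),r['region'].sum(),np.round(np.median(g,0),3) if len(g) else None,np.round(np.percentile(g,[2,98],axis=0),3).tolist() if len(g) else None)
E
```

```text
pics
{'clock': 0.0, 'joints': array([ 1.03439194,  0.4352126 ,  0.02497139,  1.57406962, -0.01158669,
        1.13400515, -0.07507677]), 'dq': array([ 0.0005218 , -0.00024653, -0.00039389, -0.00011952, -0.0010245 ,
        0.00055862, -0.00037315]), 'joint_efforts': array([ 1.66300595e-05, -6.67843151e+01,  9.84469391e-01, -3.14454782e+01,
       -6.05130591e-02,  4.30978637e-02,  2.01668959e-04]), 'position': array([ 0.26245032, -0.5666988 ,  0.23996202]), 'ee_rot': array([-3.06655543e+00, -6.75710532e-01,  7.54241114e-04]), 'force': array([-0.02715833, -0.84442058, -0.06894283]), 'ft_torque': array([-0.04284898,  0.03365421, -0.03675516]), 'width': 0.9997372867280497}
{'K': array([[403.39173331,   0.        , 284.27358072],
       [  0.        , 403.39173331, 214.39460411],
       [  0.        ,   0.        ,   1.        ]]), 'xyz': array([ 1.22455942, -0.24295011,  0.53472732]), 'attitude': array([-1.72205472, -1.42639974,  0.76969338])}
scene board 0.66 [421. 190.] 2676 [0.573 0.17  0.151] [[0.487, 0.1, 0.137], [0.635, 0.248, 0.152]]
scene board 0.16 [207. 239.] 250 [ 0.494 -0.26
[... 2097 characters left out ...]
.] 279 [ 0.501 -0.358  0.029] [[0.485, -0.375, 0.008], [0.515, -0.342, 0.032]]
top jar 0.59 [157. 125.] 1608 [0.766 0.143 0.108] [[0.739, 0.116, 0.013], [0.804, 0.181, 0.113]]
top acrylic_box 0.92 [401. 152.] 3581 [ 0.715 -0.337  0.09 ] [[0.676, -0.399, 0.012], [0.765, -0.282, 0.094]]
top acrylic_box 0.36 [112. 274.] 15376 [0.494 0.191 0.138] [[0.41, 0.043, 0.133], [0.645, 0.327, 0.141]]
top acrylic_box 0.16 [246. 232.] 4209 [ 0.552 -0.043  0.124] [[0.491, -0.103, 0.074], [0.617, 0.019, 0.142]]
top spoon 0.97 [285. 144.] 826 [ 0.755 -0.112  0.013] [[0.715, -0.138, 0.0], [0.862, -0.094, 0.022]]
top spoon 0.4 [416. 312.] 301 [ 0.399 -0.381  0.029] [[0.382, -0.4, 0.003], [0.414, -0.368, 0.032]]
```

View pics/top0.png

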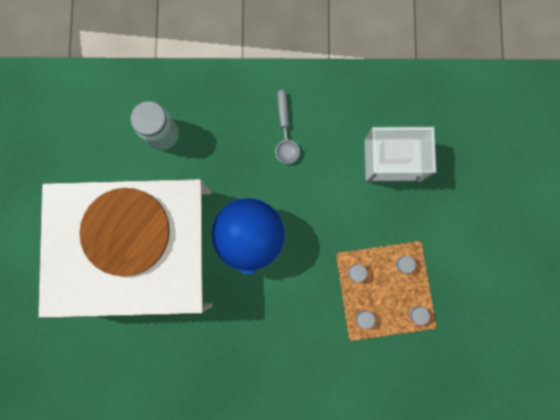

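View pics/scene0.png

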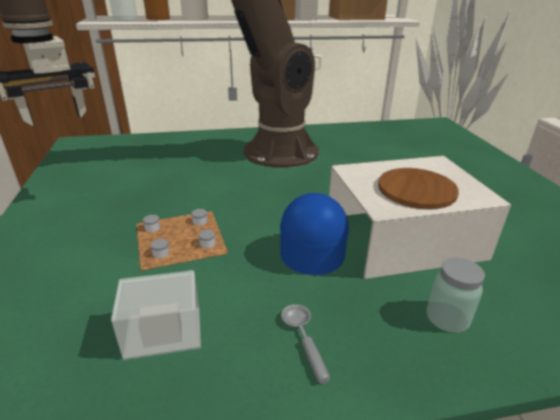

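```bash
python3 - <<'E'
from h import *
from scipy.optimize import least_squares
W=np.load('top0.npy').reshape(-1,3);W=W[~np.isnan(W[:,0])]
S=np.load('scene0.npy').reshape(-1,3);S=S[~np.isnan(S[:,0])]
for nm,C in(("top",W),("scene",S)):
    # board top
    b=C[(C[:,2]>.147)&(C[:,2]<.158)&(C[:,1]>.08)&(C[:,0]>.45)&(C[:,0]<.66)&(C[:,1]<.28)]
    (c,r)=cv2.minEnclosingCircle((b[:,:2]*1000).astype(np.float32)); print(nm,'board',c,r,np.median(b[:,2]),b[:,:2].mean(0))
    s=C[(C[:,2]>.130)&(C[:,2]<.144)&(C[:,1]>.03)&(C[:,0]<.67)&(C[:,0]>.39)]
    print('shelf',cv2.minAreaRect((s[:,:2]*1000).astype(np.float32)))
    k=C[(C[:,2]>.085)&(C[:,2]<.16)&(C[:,1]<.025)&(C[:,1]>-.12)&(abs(C[:,0]-.55)<.08)]
    f=least_squares(lambda p:np.linalg.norm(k-p,axis=1)-.07,[.55,-.043,.072],loss='soft_l1',f_scale=.002);print('dome',f.x,len(k))
    for x,y in((.399,-.384),(.389,-.275),(.482,-.26),(.5,-.358)):
        t=C[(C[:,2]>.024)&(C[:,2]<.036)&(np.hypot(C[:,0]-x,C[:,1]-y)<.028)]
        if len(t)>20: print('tin',cv2.minEnclosingCircle((t[:,:2]*1000).astype(np.float32)),t.mean(0),len(t))
E
```

```text
top board (555.005126953125, 176.56211853027344) 79.96158599853516 0.15222675852441814 [0.55401434 0.17605346]
shelf ((527.0033569335938, 184.93789672851562), (240.37171936035156, 291.1993408203125), 1.9657437801361084)
dome [ 0.5563746  -0.03995511  0.07225751] 3980
tin ((397.984130859375, -384.6431884765625), 17.84896469116211) [ 0.39842463 -0.38395331  0.02906892] 251
tin ((389.6885681152344, -275.19140625), 17.60359001159668) [ 0.38943481 -0.27503543  0.02922166] 248
tin ((481.889404296875, -260.325439453125), 17.600976943969727) [ 0.48198189 -0.26020652  0.0293791 ] 240
tin ((499.97637939453125, -359.17529296875), 17.846172332763672) [ 0.50020981 -0.35904412  0.02912314] 245
scene board (557.1105346679688, 177.64747619628906) 81.8583755493164 0.15081271722099904 [0.56455756 0.17424684]
shelf ((529.1573486328125, 185.40550231933594), (243.59434509277344, 292.2231750488281), 1.5212924480438232)
dome [ 0.5571814  -0.03940225  0.0707606 ] 2445
tin ((399.9347839355469, -384.2492370605469), 19.049049377441406) [ 0.40153754 -0.38331467  0.02729444] 118
tin ((391.1584167480469, -274.2138671875), 18.892436981201172) [ 0.39315675 -0.27418897  0.02745358] 107
tin ((483.72686767578125, -261.0921630859375), 18.75415802001953) [ 0.48581079 -0.25997911  0.0275217 ] 134
tin ((502.1380310058594, -358.42681884765625), 18.607532501220703) [ 0.50361008 -0.35824851  0.02735671] 149
```

The top view shows the board at px (122,235), the canister at (247,232) and the tins at (364,322), (356,272), (404,265) and (417,312). I'll take the two tins nearest the canister, keep the jaws along world x, and push the board later with both open fingers.

```bash
cat > go.py <<'E'
import sys
from h import *
x,y,z=map(float,sys.argv[1:4])
s=sensors.observe(); R0=R.from_rotvec(s['ee_rot'])
Rt=R.from_matrix(np.array([[0,1,0],[1,0,0],[0,0,-1.]]))
d=R0.inv().apply(np.array([x,y,z])-s['position'])*100
w=np.degrees((R0.inv()*Rt).as_rotvec())
print(round(s['clock'],2),'pos',np.round(s['position'],4),'t cm',np.round(d,2),'w',np.round(w,2),'F',np.round(s['force'],1),'width',round(s['width'],3))
E
python3 go.py .482 -.2607 .12
```

```text
0.8 pos [ 0.2627 -0.5671  0.2408] t cm [ 32.78 -18.59  12.07] w [ 1.000e-02  0.000e+00 -6.515e+01] F [-0.4 -0.9 -0.3] width 0.999
```

```bash
python3 -m handwheel '[{"tx":16.4,"ty":-9.3,"tz":6,"wz":-32,"claw":0.65},{"tx":16.4,"ty":-9.3,"tz":6,"wz":-32,"claw":0.65},{"tx":32.78,"ty":-18.59,"tz":12.07,"wz":-65.15,"claw":0.65},{"tx":32.78,"ty":-18.59,"tz":12.07,"wz":-65.15,"claw":0.65},{"tx":32.78,"ty":-18.59,"tz":12.07,"wz":-65.15,"claw":0.65},{"tx":32.78,"ty":-18.59,"tz":12.07,"wz":-65.15,"claw":0.65},{"tx":32.78,"ty":-18.59,"tz":12.07,"wz":-65.15,"claw":0.65},{"tx":32.78,"ty":-18.59,"tz":12.07,"wz":-65.15,"claw":0.65},{"tx":32.78,"ty":-18.59,"tz":12.07,"wz":-65.15,"claw":0.65},{"tx":32.78,"ty":-18.59,"tz":12.07,"wz":-65.15,"claw":0.65},{"tx":32.78,"ty":-18.59,"tz":12.07,"wz":-65.15,"claw":0.65},{"tx":32.78,"ty":-18.59,"tz":12.07,"wz":-65.15,"claw":0.65}]'
python3 go.py .482 -.2607 .12
python3 - <<'E'
from h import *
im,d,W=cloud("wrist"); cv2.imwrite("pics/w1.png",im)
for r in nets.cut_out("tin1","wrist")[:4]:
    g=W[r['region']]; g=g[(g[:,2]>.024)]
    print(round(r['score'],2),r['uv'],cv2.minEnclosingCircle((g[:,:2]*1000).astype(np.float32)),g.mean(0))
E
```

```text
0.8 pos [ 0.2627 -0.5671  0.2408] t cm [ 32.78 -18.59  12.07] w [ 1.000e-02  0.000e+00 -6.515e+01] F [-0.4 -0.9 -0.3] width 0.999
0.78 [176.3, 8.7] ((392.61151123046875, -388.33544921875), 14.866482734680176) [ 0.38903579 -0.39077891  0.02924702]invalid input
```

View pics/w1.png

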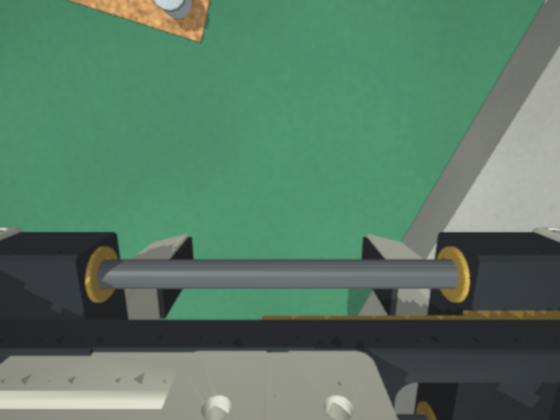

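The wrist picture shows only one tin, at px (172,5); the arm did not move because the rows were refused. I'll retry with every key filled in.

```bash
python3 -m handwheel '[{"tx":2,"ty":-1,"tz":0,"wx":0,"wy":0,"wz":-5,"claw":0.65}]'; python3 -m handwheel --help | head -20
```

```text
clock: 0.98
position: [0.2729, -0.5527, 0.2406]
ee_rot: [3.037, 0.798, -0.004]
force: [-0.8, -0.7, 0.3]
width: 0.963invalid input: not JSON, or not a number
```

```bash
python3 go.py .482 -.2607 .12
```

```text
0.98 pos [ 0.2729 -0.5527  0.2406] t cm [ 32.6  -15.16  11.95] w [-5.000e-02  1.800e-01 -6.056e+01] F [-0.8 -0.7  0.3] width 0.963
```

```bash
python3 -m handwheel '[{"tx":15,"ty":-7,"tz":5.5,"wx":0,"wy":0,"wz":-30,"claw":0.65},{"tx":15,"ty":-7,"tz":5.5,"wx":0,"wy":0,"wz":-30,"claw":0.65},{"tx":32.3,"ty":-15,"tz":12,"wx":0,"wy":0,"wz":-60.15,"claw":0.65},{"tx":32.3,"ty":-15,"tz":12,"wx":0,"wy":0,"wz":-60.15,"claw":0.65},{"tx":32.3,"ty":-15,"tz":12,"wx":0,"wy":0,"wz":-60.15,"claw":0.65},{"tx":32.3,"ty":-15,"tz":12,"wx":0,"wy":0,"wz":-60.15,"claw":0.65},{"tx":32.3,"ty":-15,"tz":12,"wx":0,"wy":0,"wz":-60.15,"claw":0.65},{"tx":32.3,"ty":-15,"tz":12,"wx":0,"wy":0,"wz":-60.15,"claw":0.65},{"tx":32.3,"ty":-15,"tz":12,"wx":0,"wy":0,"wz":-60.15,"claw":0.65},{"tx":32.3,"ty":-15,"tz":12,"wx":0,"wy":0,"wz":-60.15,"claw":0.65},{"tx":32.3,"ty":-15,"tz":12,"wx":0,"wy":0,"wz":-60.15,"claw":0.65},{"tx":32.3,"ty":-15,"tz":12,"wx":0,"wy":0,"wz":-60.15,"claw":0.65}]'
echo; python3 go.py .482 -.2607 .12
python3 - <<'E'
from h import *
im,d,W=cloud("wrist"); cv2.imwrite("pics/w2.png",im)
for r in nets.cut_out("tin1","wrist")[:4]:
    g=W[r['region']]; g=g[(g[:,2]>.024)]
    print(round(r['score'],2),r['uv'],cv2.minEnclosingCircle((g[:,:2]*1000).astype(np.float32)),g.mean(0))
E
python3 go.py .482 -.2607 .12
```

```text
clock: 1.98
position: [0.482, -0.2591, 0.1207]
ee_rot: [-2.222, -2.221, 0.001]
force: [0.0, -1.4, -0.7]
width: 0.652

1.98 pos [ 0.482  -0.2591  0.1207] t cm [-0.16 -0.    0.07] w [-0.02  0.02 -0.01] F [ 0.  -1.4 -0.7] width 0.652
0.95 [171.7, 222.2] ((412.6954650878906, -248.9007568359375), 45.69767761230469) [ 0.39520321 -0.26860417  0.03048147]
0.61 [277.5, 209.2] ((484.4150390625, -258.9989318847656), 17.299888610839844) [ 0.48450481 -0.25830863  0.02974613]
0.58 [297.9, 305.3] ((502.16943359375, -350.10760498046875), 15.343320846557617) [ 0.50209831 -0.34540336  0.0288455 ]
2.08 pos [ 0.4815 -0.2604  0.1211] t cm [-0.03  0.05  0.11] w [ 0.    0.06 -0.15] F [ 0.4  0.3 -0.8] width 0.649
```

View pics/w2.png

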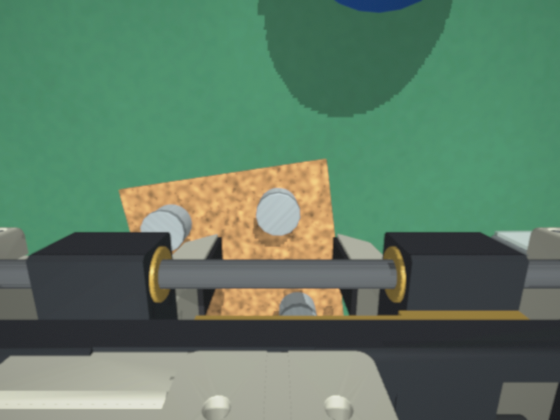

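The wrist picture shows the target tin at px (278,212), centred between the jaws. I'll go down and grip it.

```bash
python3 -m handwheel '[{"tx":0,"ty":0.15,"tz":4,"wx":0,"wy":0,"wz":0,"claw":0.65},{"tx":0,"ty":0.15,"tz":8,"wx":0,"wy":0,"wz":0,"claw":0.65},{"tx":0,"ty":0.15,"tz":10,"wx":0,"wy":0,"wz":0,"claw":0.65},{"tx":0,"ty":0.15,"tz":10,"wx":0,"wy":0,"wz":0,"claw":0.65},{"tx":0,"ty":0.15,"tz":10,"wx":0,"wy":0,"wz":0,"claw":0.2},{"tx":0,"ty":0.15,"tz":10,"wx":0,"wy":0,"wz":0,"claw":0.2},{"tx":0,"ty":0.15,"tz":10,"wx":0,"wy":0,"wz":0,"claw":0.2},{"tx":0,"ty":0.15,"tz":10,"wx":0,"wy":0,"wz":0,"claw":0.2},{"tx":0,"ty":0.15,"tz":10,"wx":0,"wy":0,"wz":0,"claw":0.2}]' 15
echo; python3 go.py .516 .177 .25
```

```text
clock: 2.83
position: [0.4837, -0.2594, 0.0212]
ee_rot: [2.222, 2.22, -0.0]
force: [-0.6, -1.1, 1.6]
width: 0.377

2.83 pos [ 0.4837 -0.2594  0.0212] t cm [ 43.63   3.21 -22.9 ] w [ 0.04  0.04 -0.05] F [-0.6 -1.1  1.6] width 0.377
```

```bash
python3 -m handwheel '[{"tx":0,"ty":0,"tz":-4,"wx":0,"wy":0,"wz":0,"claw":0.2},{"tx":0,"ty":0,"tz":-8,"wx":0,"wy":0,"wz":0,"claw":0.2},{"tx":1.5,"ty":0.2,"tz":-11.5,"wx":0,"wy":0,"wz":0,"claw":0.2},{"tx":4,"ty":0.5,"tz":-14.5,"wx":0,"wy":0,"wz":0,"claw":0.2},{"tx":7,"ty":0.8,"tz":-17,"wx":0,"wy":0,"wz":0,"claw":0.2},{"tx":10.5,"ty":1.1,"tz":-19,"wx":0,"wy":0,"wz":0,"claw":0.2},{"tx":14.5,"ty":1.4,"tz":-20,"wx":0,"wy":0,"wz":0,"claw":0.2},{"tx":18.5,"ty":1.7,"tz":-20,"wx":0,"wy":0,"wz":0,"claw":0.2},{"tx":22.5,"ty":2,"tz":-20,"wx":0,"wy":0,"wz":0,"claw":0.2},{"tx":26.5,"ty":2.3,"tz":-20,"wx":0,"wy":0,"wz":0,"claw":0.2},{"tx":30,"ty":2.6,"tz":-20,"wx":0,"wy":0,"wz":0,"claw":0.2},{"tx":32,"ty":2.8,"tz":-20,"wx":0,"wy":0,"wz":0,"claw":0.2}]'
echo; python3 go.py .516 .177 .19
```

```text
clock: 3.83
position: [0.5112, 0.066, 0.2214]
ee_rot: [-2.216, -2.226, -0.003]
force: [-0.3, 0.4, -0.9]
width: 0.375

3.83 pos [0.5112 0.066  0.2214] t cm [11.09  0.52  3.15] w [ 0.06 -0.1   0.25] F [-0.3  0.4 -0.9] width 0.375
```

```bash
python3 -m handwheel '[{"tx":3.5,"ty":0.1,"tz":0.5,"wx":0,"wy":0,"wz":0,"claw":0.2},{"tx":7,"ty":0.3,"tz":1.5,"wx":0,"wy":0,"wz":0,"claw":0.2},{"tx":10,"ty":0.4,"tz":2.3,"wx":0,"wy":0,"wz":0,"claw":0.2},{"tx":11.6,"ty":0.4,"tz":3,"wx":0,"wy":0,"wz":0,"claw":0.2},{"tx":11.6,"ty":0.4,"tz":3,"wx":0,"wy":0,"wz":0,"claw":0.2},{"tx":11.6,"ty":0.4,"tz":3,"wx":0,"wy":0,"wz":0,"claw":0.2},{"tx":11.6,"ty":0.4,"tz":3,"wx":0,"wy":0,"wz":0,"claw":0.2},{"tx":11.6,"ty":0.4,"tz":3,"wx":0,"wy":0,"wz":0,"claw":0.2}]'
echo; python3 go.py .516 .177 .171
```

```text
clock: 4.5
position: [0.516, 0.1757, 0.1911]
ee_rot: [2.223, 2.219, -0.0]
force: [0.4, 1.0, -0.4]
width: 0.376

4.5 pos [0.516  0.1757 0.1911] t cm [ 0.13 -0.    2.01] w [ 0.03  0.04 -0.11] F [ 0.4  1.  -0.4] width 0.376
```

```bash
python3 -m handwheel '[{"tx":0.1,"ty":0,"tz":1,"wx":0,"wy":0,"wz":0,"claw":0.2},{"tx":0.1,"ty":0,"tz":1.6,"wx":0,"wy":0,"wz":0,"claw":0.2},{"tx":0.1,"ty":0,"tz":2,"wx":0,"wy":0,"wz":0,"claw":0.2},{"tx":0.1,"ty":0,"tz":2,"wx":0,"wy":0,"wz":0,"claw":0.2},{"tx":0.1,"ty":0,"tz":2,"wx":0,"wy":0,"wz":0,"claw":0.2},{"tx":0.1,"ty":0,"tz":2,"wx":0,"wy":0,"wz":0,"claw":0.2}]'
echo; python3 go.py .516 .177 .171
```

```text
clock: 5.0
position: [0.5155, 0.1781, 0.1704]
ee_rot: [-2.221, -2.221, 0.001]
force: [0.0, -0.5, 0.1]
width: 0.379

5.0 pos [0.5155 0.1781 0.1704] t cm [-0.11  0.05 -0.06] w [-0.02  0.01 -0.01] F [ 0.  -0.5  0.1] width 0.379
```

```bash
python3 -m handwheel '[{"tx":0,"ty":0,"tz":0,"wx":0,"wy":0,"wz":0,"claw":0.52},{"tx":0,"ty":0,"tz":0,"wx":0,"wy":0,"wz":0,"claw":0.52},{"tx":0,"ty":0,"tz":0,"wx":0,"wy":0,"wz":0,"claw":0.52},{"tx":0,"ty":0,"tz":-2,"wx":0,"wy":0,"wz":0,"claw":0.52},{"tx":0,"ty":0,"tz":-5,"wx":0,"wy":0,"wz":0,"claw":0.52},{"tx":-3,"ty":-1,"tz":-6,"wx":0,"wy":0,"wz":0,"claw":0.52},{"tx":-7,"ty":-2,"tz":-6,"wx":0,"wy":0,"wz":0,"claw":0.65},{"tx":-11,"ty":-3,"tz":-6,"wx":0,"wy":0,"wz":0,"claw":0.65},{"tx":-15,"ty":-4,"tz":-6,"wx":0,"wy":0,"wz":0,"claw":0.65},{"tx":-19,"ty":-5,"tz":-6,"wx":0,"wy":0,"wz":0,"claw":0.65},{"tx":-23,"ty":-6,"tz":-6,"wx":0,"wy":0,"wz":0,"claw":0.65},{"tx":-26,"ty":-7,"tz":-6,"wx":0,"wy":0,"wz":0,"claw":0.65}]'
echo; python3 go.py .391 -.2742 .12
```

```text
clock: 6.0
position: [0.4446, -0.0852, 0.2309]
ee_rot: [2.223, 2.218, -0.001]
force: [1.2, -1.0, 0.7]
width: 0.65

6.0 pos [ 0.4446 -0.0852  0.2309] t cm [-18.9   -5.32  11.11] w [ 0.02  0.06 -0.13] F [ 1.2 -1.   0.7] width 0.65
```

```bash
python3 -m handwheel '[{"tx":-4,"ty":-1.2,"tz":0.5,"wx":0,"wy":0,"wz":0,"claw":0.65},{"tx":-8,"ty":-2.4,"tz":2,"wx":0,"wy":0,"wz":0,"claw":0.65},{"tx":-11.5,"ty":-3.5,"tz":4,"wx":0,"wy":0,"wz":0,"claw":0.65},{"tx":-15,"ty":-4.5,"tz":6.5,"wx":0,"wy":0,"wz":0,"claw":0.65},{"tx":-18,"ty":-5.2,"tz":9,"wx":0,"wy":0,"wz":0,"claw":0.65},{"tx":-19.1,"ty":-5.4,"tz":11,"wx":0,"wy":0,"wz":0,"claw":0.65},{"tx":-19.1,"ty":-5.4,"tz":11,"wx":0,"wy":0,"wz":0,"claw":0.65},{"tx":-19.1,"ty":-5.4,"tz":11,"wx":0,"wy":0,"wz":0,"claw":0.65},{"tx":-19.1,"ty":-5.4,"tz":11,"wx":0,"wy":0,"wz":0,"claw":0.65}]'
echo; python3 go.py .391 -.2742 .12
python3 - <<'E'
from h import *
im,d,W=cloud("wrist")
for r in nets.cut_out("tin1","wrist")[:4]:
    g=W[r['region']]; g=g[(g[:,2]>.024)]
    print(round(r['score'],2),r['uv'],cv2.minEnclosingCircle((g[:,:2]*1000).astype(np.float32)),g.mean(0))
im,d,W=cloud("top"); cv2.imwrite("pics/top1.png",im)
C=W.reshape(-1,3);C=C[~np.isnan(C[:,0])]
b=C[(C[:,2]>.147)&(C[:,2]<.158)&(C[:,1]>.08)&(C[:,0]>.45)&(C[:,0]<.66)&(C[:,1]<.28)]
print(cv2.minEnclosingCircle((b[:,:2]*1000).astype(np.float32)))
b=C[(C[:,2]>.17)&(C[:,2]<.19)&(C[:,1]>.08)&(C[:,0]>.45)&(C[:,0]<.66)&(C[:,1]<.28)]
print(cv2.minEnclosingCircle((b[:,:2]*1000).astype(np.float32)),b.mean(0))
E
python3 go.py .391 -.2742 .12
```

```text
clock: 6.75
position: [0.3925, -0.2718, 0.1215]
ee_rot: [2.22, 2.222, 0.001]
force: [0.1, 0.7, 1.0]
width: 0.649

6.75 pos [ 0.3925 -0.2718  0.1215] t cm [-0.24 -0.15  0.15] w [ 0.05 -0.02  0.06] F [0.1 0.7 1. ] width 0.649
0.77 [275.3, 213.1] ((391.3486022949219, -274.42181396484375), 17.83554458618164) [ 0.39135106 -0.27340859  0.02967542]
((554.6094970703125, 176.5774383544922), 80.33895111083984)
((515.1463012695312, 176.5572967529297), 17.92021942138672) [0.5144504  0.17573524 0.17792357]
6.9 pos [ 0.3929 -0.2719  0.122 ] t cm [-0.23 -0.19  0.2 ] w [0.12 0.05 0.13] F [ 0.8 -0.2 -1. ] width 0.653
```

View pics/top1.png

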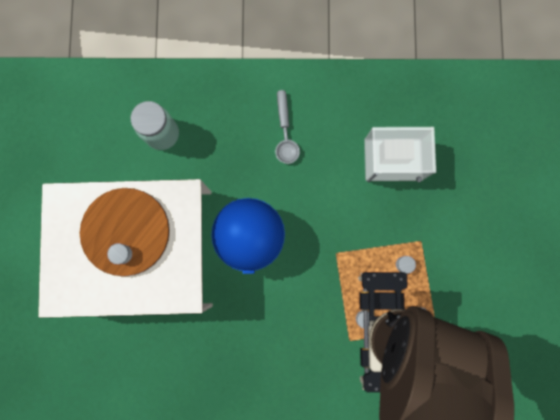

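The top view shows the first tin standing on the board at px (119,254), 39.5 mm from its centre. Next is the second tin.

```bash
python3 -m handwheel '[{"tx":-0.2,"ty":-0.2,"tz":4,"wx":0,"wy":0,"wz":0,"claw":0.65},{"tx":-0.2,"ty":-0.2,"tz":8,"wx":0,"wy":0,"wz":0,"claw":0.65},{"tx":-0.2,"ty":-0.2,"tz":10.1,"wx":0,"wy":0,"wz":0,"claw":0.65},{"tx":-0.2,"ty":-0.2,"tz":10.1,"wx":0,"wy":0,"wz":0,"claw":0.65},{"tx":-0.2,"ty":-0.2,"tz":10.1,"wx":0,"wy":0,"wz":0,"claw":0.2},{"tx":-0.2,"ty":-0.2,"tz":10.1,"wx":0,"wy":0,"wz":0,"claw":0.2},{"tx":-0.2,"ty":-0.2,"tz":10.1,"wx":0,"wy":0,"wz":0,"claw":0.2},{"tx":-0.2,"ty":-0.2,"tz":10.1,"wx":0,"wy":0,"wz":0,"claw":0.2},{"tx":-0.2,"ty":-0.2,"tz":10.1,"wx":0,"wy":0,"wz":0,"claw":0.2}]' 15
echo; python3 go.py .5945 .177 .23
```

```text
clock: 7.65
position: [0.3901, -0.2748, 0.0203]
ee_rot: [2.22, 2.221, 0.001]
force: [-0.1, 0.8, 4.3]
width: 0.379

7.65 pos [ 0.3901 -0.2748  0.0203] t cm [ 45.16  20.47 -20.97] w [0.06 0.03 0.02] F [-0.1  0.8  4.3] width 0.379
```

```bash
python3 -m handwheel '[{"tx":0,"ty":0,"tz":-4,"wx":0,"wy":0,"wz":0,"claw":0.2},{"tx":0,"ty":0,"tz":-8,"wx":0,"wy":0,"wz":0,"claw":0.2},{"tx":1.5,"ty":0.7,"tz":-11.5,"wx":0,"wy":0,"wz":0,"claw":0.2},{"tx":3.8,"ty":1.7,"tz":-14.5,"wx":0,"wy":0,"wz":0,"claw":0.2},{"tx":6.5,"ty":3,"tz":-17,"wx":0,"wy":0,"wz":0,"claw":0.2},{"tx":9.5,"ty":4.4,"tz":-19,"wx":0,"wy":0,"wz":0,"claw":0.2},{"tx":13,"ty":6,"tz":-20,"wx":0,"wy":0,"wz":0,"claw":0.2},{"tx":16.5,"ty":7.6,"tz":-20,"wx":0,"wy":0,"wz":0,"claw":0.2},{"tx":20,"ty":9.2,"tz":-20,"wx":0,"wy":0,"wz":0,"claw":0.2},{"tx":23.5,"ty":10.8,"tz":-20,"wx":0,"wy":0,"wz":0,"claw":0.2},{"tx":27,"ty":12.4,"tz":-20,"wx":0,"wy":0,"wz":0,"claw":0.2},{"tx":30,"ty":14,"tz":-20,"wx":0,"wy":0,"wz":0,"claw":0.2}]'
echo; python3 go.py .5945 .177 .20
```

```text
clock: 8.65
position: [0.5299, 0.0279, 0.2201]
ee_rot: [2.22, 2.223, 0.001]
force: [1.0, -0.5, -0.4]
width: 0.372

8.65 pos [0.5299 0.0279 0.2201] t cm [14.9   6.48  2.02] w [ 0.03 -0.02  0.06] F [ 1.  -0.5 -0.4] width 0.372
```

```bash
python3 -m handwheel '[{"tx":3.5,"ty":1.6,"tz":0,"wx":0,"wy":0,"wz":0,"claw":0.2},{"tx":7,"ty":3.2,"tz":0,"wx":0,"wy":0,"wz":0,"claw":0.2},{"tx":10.5,"ty":4.8,"tz":0.5,"wx":0,"wy":0,"wz":0,"claw":0.2},{"tx":13.5,"ty":6,"tz":1.4,"wx":0,"wy":0,"wz":0,"claw":0.2},{"tx":15.1,"ty":6.45,"tz":2,"wx":0,"wy":0,"wz":0,"claw":0.2},{"tx":15.1,"ty":6.45,"tz":2,"wx":0,"wy":0,"wz":0,"claw":0.2},{"tx":15.1,"ty":6.45,"tz":2,"wx":0,"wy":0,"wz":0,"claw":0.2},{"tx":15.1,"ty":6.45,"tz":2,"wx":0,"wy":0,"wz":0,"claw":0.2},{"tx":15.1,"ty":6.45,"tz":2,"wx":0,"wy":0,"wz":0,"claw":0.2}]'
echo; python3 go.py .5945 .177 .170
```

```text
clock: 9.4
position: [0.5942, 0.1745, 0.2001]
ee_rot: [2.223, 2.219, -0.001]
force: [0.2, -0.1, -1.0]
width: 0.375

9.4 pos [0.5942 0.1745 0.2001] t cm [0.25 0.02 3.01] w [ 0.03  0.05 -0.1 ] F [ 0.2 -0.1 -1. ] width 0.375
```

```bash
python3 -m handwheel '[{"tx":0.1,"ty":0,"tz":1,"wx":0,"wy":0,"wz":0,"claw":0.2},{"tx":0.1,"ty":0,"tz":2,"wx":0,"wy":0,"wz":0,"claw":0.2},{"tx":0.1,"ty":0,"tz":2.6,"wx":0,"wy":0,"wz":0,"claw":0.2},{"tx":0.1,"ty":0,"tz":2.9,"wx":0,"wy":0,"wz":0,"claw":0.2},{"tx":0.1,"ty":0,"tz":3,"wx":0,"wy":0,"wz":0,"claw":0.2},{"tx":0.1,"ty":0,"tz":3,"wx":0,"wy":0,"wz":0,"claw":0.2},{"tx":0.1,"ty":0,"tz":3,"wx":0,"wy":0,"wz":0,"claw":0.2}]'
echo; python3 go.py .5945 .177 .170
```

```text
clock: 9.98
position: [0.594, 0.1771, 0.1694]
ee_rot: [-2.222, -2.221, 0.0]
force: [0.4, -0.4, -0.4]
width: 0.381

9.98 pos [0.594  0.1771 0.1694] t cm [-0.01  0.05 -0.06] w [-0.02  0.01 -0.01] F [ 0.4 -0.4 -0.4] width 0.381
```

```bash
python3 -m handwheel '[{"tx":0,"ty":0,"tz":0,"wx":0,"wy":0,"wz":0,"claw":0.52},{"tx":0,"ty":0,"tz":0,"wx":0,"wy":0,"wz":0,"claw":0.52},{"tx":0,"ty":0,"tz":0,"wx":0,"wy":0,"wz":0,"claw":0.52},{"tx":0,"ty":0,"tz":-2,"wx":0,"wy":0,"wz":0,"claw":0.52},{"tx":0,"ty":0,"tz":-5,"wx":0,"wy":0,"wz":0,"claw":0.52},{"tx":3,"ty":-1,"tz":-6,"wx":0,"wy":0,"wz":0,"claw":0.52},{"tx":7,"ty":-2,"tz":-6,"wx":0,"wy":0,"wz":0,"claw":1},{"tx":10,"ty":-3,"tz":-6,"wx":0,"wy":0,"wz":0,"claw":1},{"tx":12,"ty":-3.9,"tz":-6,"wx":0,"wy":0,"wz":0,"claw":1},{"tx":12,"ty":-3.9,"tz":-6,"wx":0,"wy":0,"wz":0,"claw":1},{"tx":12,"ty":-3.9,"tz":-6,"wx":0,"wy":0,"wz":0,"claw":1},{"tx":12,"ty":-3.9,"tz":-6,"wx":0,"wy":0,"wz":0,"claw":1}]'
echo; cat > meas.py <<'E'
import sys
from h import *
from scipy.optimize import least_squares
im,d,W=cloud("top"); cv2.imwrite(f"pics/top_{sys.argv[1]}.png",im)
im2,_,S=cloud("scene"); cv2.imwrite(f"pics/scene_{sys.argv[1]}.png",im2)
hsv=cv2.cvtColor(im,cv2.COLOR_BGR2HSV)
for nm,I,W_ in(("top",im,W),("scene",im2,S)):
    r=nets.cut_out("board",nm)
    if r and r[0]['score']>.3:
        g=W_[r[0]['region']]; g=g[~np.isnan(g[:,0])]; z0=np.median(g[:,2]); g=g[(abs(g[:,2]-z0)<.015)]
        A=np.c_[g[:,:2]-g[:,:2].mean(0),np.ones(len(g))]
        for _ in range(4):
            c=np.linalg.lstsq(A,g[:,2],rcond=None)[0]; k=abs(A@c-g[:,2])<.0025
            if k.sum()>100: A=A[k];g=g[k]
        print(nm,'board net',round(r[0]['score'],2),'circ',cv2.minEnclosingCircle((g[:,:2]*1000).astype(np.float32)),'z',round(c[2],4),'slope',np.round(c[:2],4))
C=W.reshape(-1,3);C=C[~np.isnan(C[:,0])]
for r in nets.cut_out("tin1","top")[:6]:
    g=W[r['region']]; g=g[~np.isnan(g[:,0])]; g=g[g[:,2]>np.median(g[:,2])-.008]
    if len(g): print('tin',round(r['score'],2),np.round(r['uv']),cv2.minEnclosingCircle((g[:,:2]*1000).astype(np.float32)),np.round(g[:,2].mean(),4))
E
python3 meas.py a; python3 go.py .555 .30 .20
```

```text
clock: 10.98
position: [0.5555, 0.2964, 0.2295]
ee_rot: [2.221, 2.22, -0.001]
force: [-0.0, -1.3, 0.0]
width: 0.903

top board net 0.69 circ ((554.8704833984375, 176.84063720703125), 80.04714965820312) z 0.1522 slope [0.0017 0.0002]
scene board net 0.92 circ ((557.5003051757812, 177.18870544433594), 80.2796859741211) z 0.1504 slope [-0.0099  0.0048]
tin 0.82 [402. 266.] ((500.4638366699219, -358.3635559082031), 16.938072204589844) 0.0291
tin 0.82 [118. 254.] ((514.4141235351562, 176.34976196289062), 17.54673194885254) 0.1778
tin 0.66 [123. 210.] ((593.4125366210938, 176.58042907714844), 17.969205856323242) 0.1779
tin 0.61 [157. 125.] ((776.5650634765625, 153.3745574951172), 33.668785095214844) 0.11
tin 0.58 [417. 311.] ((398.7831115722656, -383.28533935546875), 17.182092666625977) 0.0293
tin 0.53 [249. 232.] ((556.1748657226562, -40.482173919677734), 57.19063949584961) 0.13
11.23 pos [0.5557 0.2961 0.2297] t cm [ 0.4  -0.07  2.96] w [ 0.01  0.02 -0.1 ] F [-0.1 -0.6  0.2] width 0.998
```

View pics/top_a.png

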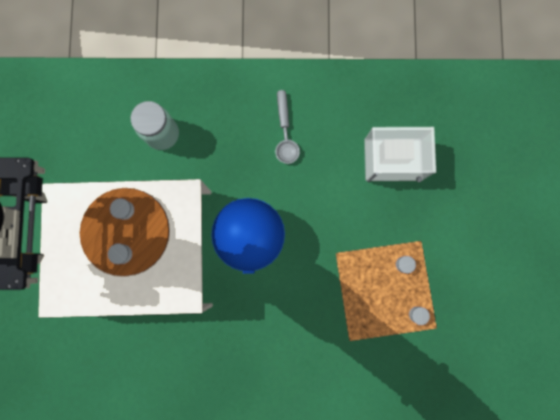

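View pics/scene_a.png

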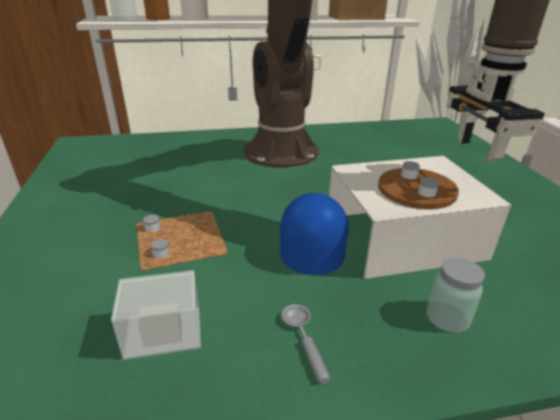

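Both tins stand on the board at px (118,254) and (123,210), symmetric to about 1 mm, and the other two are still on the mat. Now I'll lower the open fingers behind the board.

```bash
python3 -m handwheel '[{"tx":0,"ty":0,"tz":3,"wx":0,"wy":0,"wz":0,"claw":1},{"tx":0,"ty":0,"tz":5.5,"wx":0,"wy":0,"wz":0,"claw":1},{"tx":0,"ty":0,"tz":7,"wx":0,"wy":0,"wz":0,"claw":1},{"tx":0,"ty":0,"tz":7.3,"wx":0,"wy":0,"wz":0,"claw":1},{"tx":0,"ty":0,"tz":7.3,"wx":0,"wy":0,"wz":0,"claw":1},{"tx":0,"ty":0,"tz":7.3,"wx":0,"wy":0,"wz":0,"claw":1}]'
echo; python3 go.py .556 .254 .156
```

```text
clock: 11.73
position: [0.5557, 0.2974, 0.1576]
ee_rot: [2.222, 2.221, 0.002]
force: [0.1, -0.5, 0.9]
width: 1.0

11.73 pos [0.5557 0.2974 0.1576] t cm [-4.34  0.03  0.16] w [ 0.05 -0.04 -0.03] F [ 0.1 -0.5  0.9] width 1.0
```

```bash
python3 -m handwheel '[{"tx":-1.5,"ty":0,"tz":0.15,"wx":0,"wy":0,"wz":0,"claw":1},{"tx":-3,"ty":0,"tz":0.15,"wx":0,"wy":0,"wz":0,"claw":1},{"tx":-3.8,"ty":0,"tz":0.15,"wx":0,"wy":0,"wz":0,"claw":1},{"tx":-4.3,"ty":0,"tz":0.15,"wx":0,"wy":0,"wz":0,"claw":1},{"tx":-4.8,"ty":0,"tz":0.15,"wx":0,"wy":0,"wz":0,"claw":1},{"tx":-5.4,"ty":0,"tz":0.15,"wx":0,"wy":0,"wz":0,"claw":1},{"tx":-6,"ty":0,"tz":0.15,"wx":0,"wy":0,"wz":0,"claw":1},{"tx":-6.6,"ty":0,"tz":0.15,"wx":0,"wy":0,"wz":0,"claw":1},{"tx":-7.2,"ty":0,"tz":0.15,"wx":0,"wy":0,"wz":0,"claw":1},{"tx":-7.8,"ty":0,"tz":0.15,"wx":0,"wy":0,"wz":0,"claw":1},{"tx":-8.2,"ty":0,"tz":0.15,"wx":0,"wy":0,"wz":0,"claw":1},{"tx":-8.4,"ty":0,"tz":0.15,"wx":0,"wy":0,"wz":0,"claw":1}]'
echo; python3 meas.py b; python3 go.py .557 .10 .156
```

```text
clock: 12.73
position: [0.5553, 0.2127, 0.1554]
ee_rot: [2.222, 2.221, 0.001]
force: [-0.2, 4.5, 2.4]
width: 1.003

top board net 0.83 circ ((554.1223754882812, 136.1394805908203), 79.65538024902344) z 0.1522 slope [0.0008 0.0012]
scene board net 0.94 circ ((557.3298950195312, 135.56005859375), 80.3610610961914) z 0.1505 slope [-0.0078  0.0037]
tin 0.88 [140. 255.] ((514.1802368164062, 136.31324768066406), 17.926803588867188) 0.178
tin 0.6 [403. 264.] ((500.6031799316406, -359.13787841796875), 17.78253936767578) 0.0293
tin 0.58 [143. 211.] ((592.1715698242188, 136.56265258789062), 17.965484619140625) 0.178
tin 0.51 [418. 313.] ((398.7502746582031, -384.5588684082031), 18.01881217956543) 0.0292
12.98 pos [0.5551 0.2127 0.1549] t cm [-11.27   0.19  -0.1 ] w [-0.02  0.05 -0.01] F [1.6 0.8 0.3] width 1.0
```

View pics/scene_b.png

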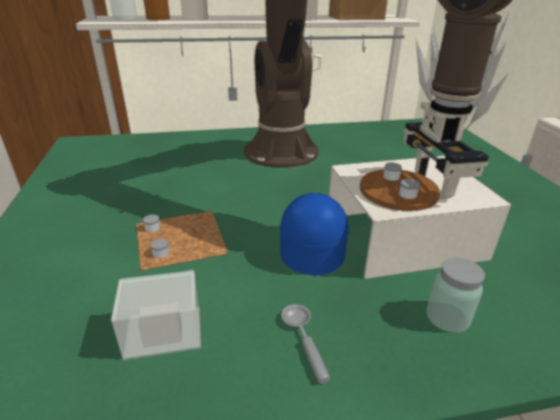

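The scene view shows the board squarely against both fingers around px (398,188), with the tins undisturbed. I'll keep pushing.

```bash
python3 -m handwheel '[{"tx":-0.5,"ty":0,"tz":-0.1,"wx":0,"wy":0,"wz":0,"claw":1},{"tx":-1.2,"ty":0.02,"tz":-0.1,"wx":0,"wy":0,"wz":0,"claw":1},{"tx":-2,"ty":0.05,"tz":-0.1,"wx":0,"wy":0,"wz":0,"claw":1},{"tx":-2.8,"ty":0.07,"tz":-0.1,"wx":0,"wy":0,"wz":0,"claw":1},{"tx":-3.6,"ty":0.1,"tz":-0.1,"wx":0,"wy":0,"wz":0,"claw":1},{"tx":-4.4,"ty":0.12,"tz":-0.1,"wx":0,"wy":0,"wz":0,"claw":1},{"tx":-5.2,"ty":0.15,"tz":-0.1,"wx":0,"wy":0,"wz":0,"claw":1},{"tx":-6,"ty":0.17,"tz":-0.1,"wx":0,"wy":0,"wz":0,"claw":1},{"tx":-6.6,"ty":0.2,"tz":-0.1,"wx":0,"wy":0,"wz":0,"claw":1},{"tx":-7.2,"ty":0.2,"tz":-0.1,"wx":0,"wy":0,"wz":0,"claw":1},{"tx":-7.7,"ty":0.2,"tz":-0.1,"wx":0,"wy":0,"wz":0,"claw":1},{"tx":-8.2,"ty":0.2,"tz":-0.1,"wx":0,"wy":0,"wz":0,"claw":1}]'
echo; python3 meas.py c; python3 go.py .5577 .0366 .156
```

```text
clock: 13.98
position: [0.5571, 0.1309, 0.1562]
ee_rot: [-2.221, -2.221, -0.0]
force: [-0.4, 1.7, -0.4]
width: 1.001

top board net 0.33 circ ((595.0392456054688, 53.092281341552734), 17.126811981201172) z 0.1792 slope [-0.0013  0.0195]
scene board net 0.7 circ ((558.66650390625, 53.20283126831055), 80.53116607666016) z 0.1519 slope [-0.0077 -0.013 ]
tin 0.9 [191. 209.] ((594.290771484375, 55.14543533325195), 17.99199104309082) 0.1792
tin 0.85 [187. 256.] ((515.8388671875, 54.730281829833984), 17.397703170776367) 0.1793
tin 0.63 [418. 313.] ((398.6109619140625, -383.99493408203125), 17.690204620361328) 0.0294
tin 0.5 [404. 265.] ((500.0721435546875, -359.4979553222656), 17.726884841918945) 0.0292
14.23 pos [0.5572 0.1313 0.1563] t cm [-9.47  0.05  0.03] w [0.01 0.01 0.  ] F [-0.1  0.7 -0.6] width 1.001
```

View pics/scene_c.png

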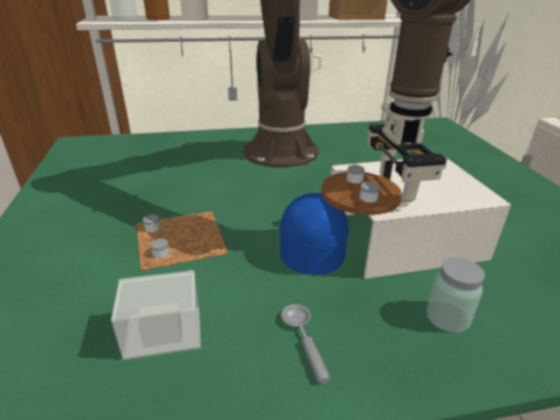

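The leading rim has ridden onto the dome at px (320,195) and the canister hasn't moved. I'll push on to within about 2 cm of the target.

```bash
python3 -m handwheel '[{"tx":-0.5,"ty":0.05,"tz":0,"wx":0,"wy":0,"wz":0,"claw":1},{"tx":-1.1,"ty":0.05,"tz":0,"wx":0,"wy":0,"wz":0,"claw":1},{"tx":-1.8,"ty":0.05,"tz":0,"wx":0,"wy":0,"wz":0,"claw":1},{"tx":-2.5,"ty":0.05,"tz":0,"wx":0,"wy":0,"wz":0,"claw":1},{"tx":-3.2,"ty":0.05,"tz":0,"wx":0,"wy":0,"wz":0,"claw":1},{"tx":-3.9,"ty":0.05,"tz":0,"wx":0,"wy":0,"wz":0,"claw":1},{"tx":-4.6,"ty":0.05,"tz":0,"wx":0,"wy":0,"wz":0,"claw":1},{"tx":-5.3,"ty":0.05,"tz":0,"wx":0,"wy":0,"wz":0,"claw":1},{"tx":-6,"ty":0.05,"tz":0,"wx":0,"wy":0,"wz":0,"claw":1},{"tx":-6.6,"ty":0.05,"tz":0,"wx":0,"wy":0,"wz":0,"claw":1},{"tx":-7.1,"ty":0.05,"tz":0,"wx":0,"wy":0,"wz":0,"claw":1},{"tx":-7.5,"ty":0.05,"tz":0,"wx":0,"wy":0,"wz":0,"claw":1}]'
echo; python3 meas.py d; python3 go.py .5577 .0366 .156
```

```text
clock: 15.23
position: [0.5577, 0.0557, 0.1563]
ee_rot: [2.222, 2.221, 0.0]
force: [-0.2, 4.5, 3.4]
width: 0.997

top board net 0.73 circ ((556.7283325195312, -20.319730758666992), 79.61148834228516) z 0.1559 slope [ 0.0001 -0.0403]
scene board net 0.75 circ ((559.4041748046875, -20.504283905029297), 80.41957092285156) z 0.154 slope [-0.0081 -0.0402]
tin 0.86 [402. 263.] ((500.2417297363281, -359.3694763183594), 17.589820861816406) 0.0292
tin 0.79 [417. 314.] ((398.9444885253906, -384.04583740234375), 17.842693328857422) 0.0291
tin 0.64 [229. 255.] ((516.4555053710938, -19.133983612060547), 17.560588836669922) 0.1813
tin 0.58 [234. 209.] ((594.4867553710938, -19.710355758666992), 17.214509963989258) 0.1814
15.48 pos [0.5573 0.0556 0.1559] t cm [-1.9   0.04 -0.01] w [-0.05  0.06 -0.02] F [-0.1 -0.9 -0.3] width 1.001
```

View pics/scene_d.png

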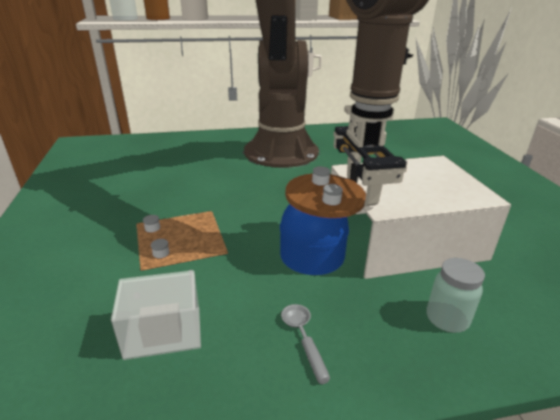

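About 2 cm remains and the slope is 0.04, as expected at this stage. I'll go slowly now.

```bash
python3 -m handwheel '[{"tx":-0.15,"ty":0,"tz":0,"wx":0,"wy":0,"wz":0,"claw":1},{"tx":-0.35,"ty":0,"tz":0,"wx":0,"wy":0,"wz":0,"claw":1},{"tx":-0.55,"ty":0,"tz":0,"wx":0,"wy":0,"wz":0,"claw":1},{"tx":-0.75,"ty":0,"tz":0,"wx":0,"wy":0,"wz":0,"claw":1},{"tx":-0.95,"ty":0,"tz":0,"wx":0,"wy":0,"wz":0,"claw":1},{"tx":-1.15,"ty":0,"tz":0,"wx":0,"wy":0,"wz":0,"claw":1},{"tx":-1.3,"ty":0,"tz":0,"wx":0,"wy":0,"wz":0,"claw":1},{"tx":-1.45,"ty":0,"tz":0,"wx":0,"wy":0,"wz":0,"claw":1},{"tx":-1.55,"ty":0,"tz":0,"wx":0,"wy":0,"wz":0,"claw":1},{"tx":-1.65,"ty":0,"tz":0,"wx":0,"wy":0,"wz":0,"claw":1},{"tx":-1.7,"ty":0,"tz":0,"wx":0,"wy":0,"wz":0,"claw":1},{"tx":-1.75,"ty":0,"tz":0,"wx":0,"wy":0,"wz":0,"claw":1}]'
echo; python3 meas.py e; python3 go.py .5577 .0366 .156
```

```text
clock: 16.48
position: [0.5576, 0.0387, 0.1563]
ee_rot: [2.221, 2.222, 0.0]
force: [0.3, 3.3, 0.8]
width: 1.001

top board net 0.91 circ ((556.8875732421875, -37.31887435913086), 79.6176528930664) z 0.1567 slope [-0.0005 -0.0439]
scene board net 0.66 circ ((560.4990844726562, -38.3202018737793), 79.54739379882812) z 0.1548 slope [-0.0063 -0.0431]
tin 0.82 [240. 256.] ((516.5106201171875, -36.05512619018555), 17.59056854248047) 0.1821
tin 0.59 [244. 210.] ((595.0740966796875, -36.59520721435547), 17.62645149230957) 0.1821
tin 0.57 [402. 264.] ((499.575439453125, -359.4217834472656), 18.04843521118164) 0.0292
tin 0.54 [418. 311.] ((399.3157043457031, -383.24700927734375), 16.997119903564453) 0.0292
16.73 pos [0.5576 0.0387 0.1562] t cm [-0.21  0.01  0.02] w [0.   0.01 0.  ] F [-0.1  1.6  0.6] width 0.997
```

View pics/scene_e.png

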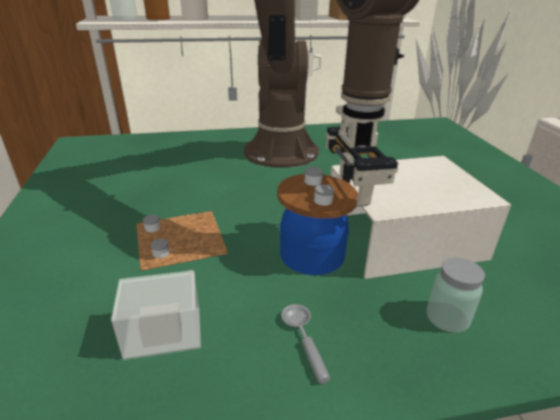

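```bash
python3 -m handwheel '[{"tx":-0.05,"ty":0,"tz":0,"wx":0,"wy":0,"wz":0,"claw":1},{"tx":-0.1,"ty":0,"tz":0,"wx":0,"wy":0,"wz":0,"claw":1},{"tx":-0.14,"ty":0,"tz":0,"wx":0,"wy":0,"wz":0,"claw":1},{"tx":-0.18,"ty":0,"tz":0,"wx":0,"wy":0,"wz":0,"claw":1},{"tx":-0.22,"ty":0,"tz":0,"wx":0,"wy":0,"wz":0,"claw":1},{"tx":-0.22,"ty":0,"tz":0,"wx":0,"wy":0,"wz":0,"claw":1},{"tx":-0.22,"ty":0,"tz":0,"wx":0,"wy":0,"wz":0,"claw":1}]'
echo; python3 meas.py f; python3 go.py .5577 .0366 .156
```

```text
clock: 17.32
position: [0.5576, 0.0364, 0.1562]
ee_rot: [2.221, 2.221, -0.0]
force: [-0.6, 3.0, 0.7]
width: 0.997

top board net 0.96 circ ((556.978515625, -40.01502227783203), 79.65470886230469) z 0.1568 slope [-0.0003 -0.0477]
scene board net 0.87 circ ((559.6600341796875, -38.97602462768555), 80.4590072631836) z 0.1548 slope [-0.0085 -0.0454]
tin 0.82 [417. 313.] ((398.32415771484375, -383.72174072265625), 17.22686195373535) 0.0292
tin 0.62 [405. 264.] ((500.21417236328125, -359.1912841796875), 17.632278442382812) 0.0292
tin 0.55 [244. 209.] ((595.1526489257812, -38.80337905883789), 17.68115997314453) 0.1821
tin 0.54 [241. 253.] ((516.7135620117188, -39.19270324707031), 16.129056930541992) 0.1824
17.57 pos [0.5576 0.0364 0.1562] t cm [0.02 0.01 0.02] w [ 0.    0.01 -0.  ] F [ 0.   1.1 -0.1] width 0.999
```

The board centre is now over the axis, but the trailing rim may still be held down by the fingers. I'll back off 3 cm and let it settle.

```bash
python3 -m handwheel '[{"tx":0.1,"ty":0,"tz":0,"wx":0,"wy":0,"wz":0,"claw":1},{"tx":0.3,"ty":0,"tz":0,"wx":0,"wy":0,"wz":0,"claw":1},{"tx":0.8,"ty":0,"tz":0,"wx":0,"wy":0,"wz":0,"claw":1},{"tx":2,"ty":0,"tz":0,"wx":0,"wy":0,"wz":0,"claw":1},{"tx":3,"ty":0,"tz":0,"wx":0,"wy":0,"wz":0,"claw":1},{"tx":3,"ty":0,"tz":0,"wx":0,"wy":0,"wz":0,"claw":1},{"tx":3,"ty":0,"tz":0,"wx":0,"wy":0,"wz":0,"claw":1},{"tx":3,"ty":0,"tz":0,"wx":0,"wy":0,"wz":0,"claw":1},{"tx":3,"ty":0,"tz":0,"wx":0,"wy":0,"wz":0,"claw":1},{"tx":3,"ty":0,"tz":0,"wx":0,"wy":0,"wz":0,"claw":1},{"tx":3,"ty":0,"tz":0,"wx":0,"wy":0,"wz":0,"claw":1}]'
echo; python3 meas.py g; python3 go.py .5577 .0366 .156
```

```text
clock: 18.48
position: [0.5576, 0.066, 0.1562]
ee_rot: [2.222, 2.221, -0.0]
force: [-0.9, 0.2, -0.8]
width: 1.0

top board net 0.78 circ ((557.14599609375, -40.57073211669922), 79.63407897949219) z 0.1562 slope [-0.0033  0.0018]
scene board net 0.97 circ ((559.7289428710938, -39.6055793762207), 80.68001556396484) z 0.1543 slope [-0.0109  0.005 ]
tin 0.86 [248. 208.] ((595.68994140625, -40.71205139160156), 17.75835418701172) 0.182
tin 0.81 [244. 254.] ((516.6068725585938, -40.77543640136719), 16.910486221313477) 0.1823
tin 0.73 [401. 266.] ((500.4202575683594, -359.2882995605469), 17.884967803955078) 0.0296
tin 0.5 [419. 314.] ((398.11993408203125, -383.90771484375), 17.543731689453125) 0.0289
18.73 pos [0.5576 0.0664 0.1562] t cm [-2.98  0.01  0.02] w [ 0.    0.01 -0.01] F [ 0.1 -0.1 -0.2] width 1.001
```

View pics/scene_g.png

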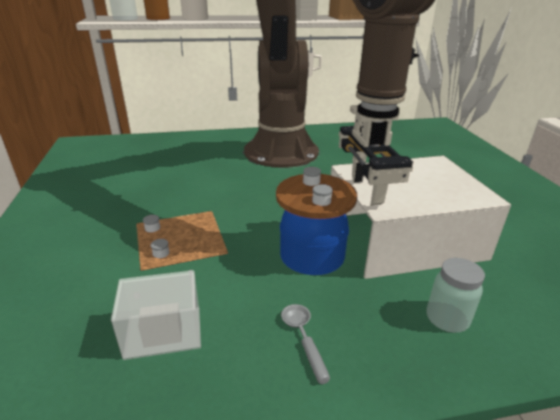

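The board rocked level (tilt under 0.005 rad) at px (317,193), clear of the shelf. I'll withdraw up and away, then check again.

```bash
python3 -m handwheel '[{"tx":2,"ty":0,"tz":-0.5,"wx":0,"wy":0,"wz":0,"claw":1},{"tx":4,"ty":0,"tz":-2,"wx":0,"wy":0,"wz":0,"claw":1},{"tx":6,"ty":0,"tz":-5,"wx":0,"wy":0,"wz":0,"claw":1},{"tx":9,"ty":0,"tz":-7,"wx":0,"wy":0,"wz":0,"claw":1},{"tx":12,"ty":0,"tz":-9,"wx":0,"wy":0,"wz":0,"claw":1},{"tx":15,"ty":0,"tz":-11,"wx":0,"wy":0,"wz":0,"claw":1},{"tx":18,"ty":0,"tz":-12,"wx":0,"wy":0,"wz":0,"claw":1},{"tx":20,"ty":0,"tz":-12,"wx":0,"wy":0,"wz":0,"claw":1},{"tx":20,"ty":0,"tz":-12,"wx":0,"wy":0,"wz":0,"claw":1},{"tx":20,"ty":0,"tz":-12,"wx":0,"wy":0,"wz":0,"claw":1},{"tx":20,"ty":0,"tz":-12,"wx":0,"wy":0,"wz":0,"claw":1},{"tx":20,"ty":0,"tz":-12,"wx":0,"wy":0,"wz":0,"claw":1}]'
echo; python3 meas.py i; python3 - <<'E'
from h import *
for n in("top","scene"):
    im,d,W=cloud(n); W0=np.load(f"{n}0.npy")
    for l in("canister","jar","acrylic_box","spoon"):
        r=[q for q in nets.cut_out(l,n) if q['score']>.4]
        for q in r[:1]:
            g=W[q['region']];g=g[~np.isnan(g[:,0])];print(n,l,round(q['score'],2),np.round(q['uv']),np.round(np.median(g,0),3),np.round(np.percentile(g,[2,98],axis=0),3).tolist())
    if n=="scene":
        C=W.reshape(-1,3);C=C[(C[:,2]>.01)&(C[:,2]<.068)&(C[:,1]<.033)&(C[:,1]>-.13)&(abs(C[:,0]-.55)<.1)]
        C0=W0.reshape(-1,3);C0=C0[(C0[:,2]>.01)&(C0[:,2]<.068)&(C0[:,1]<.033)&(C0[:,1]>-.13)&(abs(C0[:,0]-.55)<.1)]
        from scipy.optimize import least_squares
        for c in(C0,C): print('cyl',least_squares(lambda p:np.hypot(c[:,0]-p[0],c[:,1]-p[1])-.07,[.556,-.04],loss='soft_l1',f_scale=.002).x)
E
```

```text
clock: 19.73
position: [0.558, 0.2648, 0.2758]
ee_rot: [2.223, 2.219, -0.002]
force: [-0.2, 0.3, -0.0]
width: 1.002

top board net 0.66 circ ((556.86962890625, -40.131797790527344), 79.73055267333984) z 0.1562 slope [-0.0029  0.0023]
scene board net 0.86 circ ((559.9927368164062, -39.792091369628906), 80.363037109375) z 0.1544 slope [-0.0096  0.0044]
tin 0.71 [241. 255.] ((516.1104125976562, -39.89611053466797), 17.245750427246094) 0.1824
tin 0.71 [156. 126.] ((776.7444458007812, 153.09335327148438), 33.54294204711914) 0.1099
tin 0.69 [418. 314.] ((398.8416748046875, -384.41546630859375), 18.22269058227539) 0.0292
tin 0.67 [245. 210.] ((595.069091796875, -40.394920349121094), 17.58962059020996) 0.1822
tin 0.57 [401. 266.] ((499.9737243652344, -359.2535400390625), 17.7243709564209) 0.0293
top jar 0.77 [156. 126.] [0.766 0.144 0.108] [[0.739, 0.116, 0.002], [0.809, 0.184, 0.113]]
top acrylic_box 0.8 [402. 153.] [ 0.715 -0.336  0.09 ] [[0.676, -0.4, 0.011], [0.765, -0.282, 0.094]]
top spoon 0.67 [285. 142.] [ 0.757 -0.112  0.013] [[0.715, -0.138, -0.001], [0.866, -0.094, 0.022]]
scene canister 0.72 [313. 244.] [ 0.613 -0.057  0.071] [[0.557, -0.108, 0.002], [0.628, 0.018, 0.118]]
scene jar 0.72 [457. 295.] [0.8   0.137 0.076] [[0.755, 0.116, 0.005], [0.816, 0.178, 0.11]]
scene acrylic_box 0.77 [159. 312.] [ 0.766 -0.343  0.082] [[0.68, -0.4, -0.001], [0.769, -0.282, 0.09]]
scene spoon 0.85 [307. 340.] [ 0.794 -0.111  0.013] [[0.715, -0.136, 0.001], [0.869, -0.095, 0.019]]
cyl [ 0.55692007 -0.03927857]
cyl [ 0.55694962 -0.03930607]
```

View pics/top_i.png

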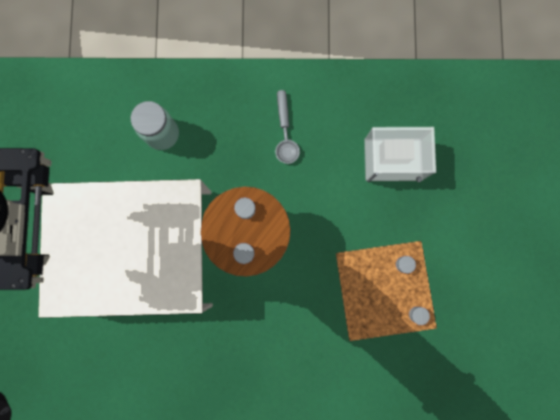

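View pics/scene_i.png

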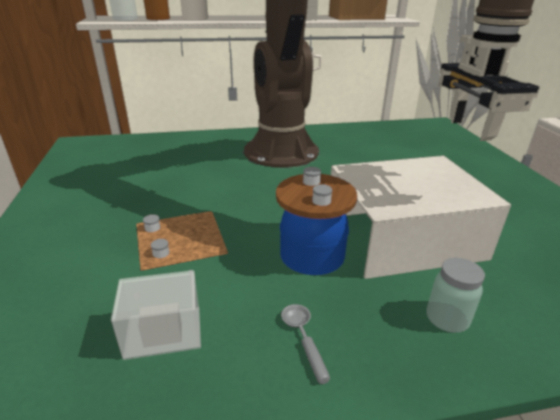

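The board sits level on the dome (px (246,232) in the top view) and the shelf is empty. The bystanders and the canister are where they were. I'll hand it in.

```bash
python3 -c "
from cell import arm; print(arm.sign_off())"
```

```text
the job is handed in; nothing more can be done
None
```

The shelf is clear and I've handed the job in, at about 20 s on the clock. Two tins stand on the board, about 40 mm either side of its centre. I slid the board across with both open fingers, never lifting it, and it balances on the dome.

**Last checks, after the arm had withdrawn:**
- **Level:** the top camera shows a tilt of about 0.004 rad. The scene camera reads about 0.011 rad, but it read about the same when the board lay flat on the shelf.
- **Position:** the board's centre is within about 1 mm of the dome's axis by the top camera. The scene camera puts it up to 3 mm off in x, and it already read a similar amount off there on the shelf.
- **Touching only the lid:** the underside is about 142 mm up, roughly 4 mm above the shelf. I worked that gap out from the measured height and did not see it directly.
- **Everything else:** the canister's fitted axis moved less than 0.1 mm. The jar, box, spoon and the other two tins are within about 1–2 mm of where they started, which is within camera noise.

My first move command was refused before the arm moved, because I had left out some of the values; nothing was disturbed.

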